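# Set up the plate-drying rack and load it with petri dishes

## Robot

A 6-joint arm with a two-finger parallel gripper is mounted at the origin on a cart in front of the work surface, level with it; the furniture and walls round the work are solid. World frame = base frame: x ahead of the robot, y to its left, z up, the work surface at z = 0. Lengths are in m, angles in rad, forces in N, time in s.
With the tool pointing down it reaches from about 0.275 to 0.725 m from the base axis. Payload 5.6 kg.
Tool frame: the origin (TCP) lies at the very end of the fingers, on their centre line; the grasp point (between the pads) lies 19 mm behind it; z points along the fingers, y is the line along which they close (so a half turn about z gives the same grasp; the last joint's range is limited). The gripper opens to 85 mm and grips with 20 to 120 N. Pads are 22 mm wide; open, the fingers measure 114 mm over their backs; the gripper's body (76 mm by 85 mm) begins 54 mm behind the grasp point. The pads swing forward as they close: fully open they stand 13 mm farther back than shut.
Start: joints at [-0.866, 0.255, 0.108, 0, -1.424, -0.285], TCP at [0.224, -0.502, 0.231] pointing down, gripper open.
Joint ranges: [-2.95, 2.95], [-1.21, 1.97], [-1.09, 1.5], [-2.87, 1.71], [-2.94, -0.07], [-3.05, 3.05]. Speed limits (rad/s): [2.57, 2.57, 3.14, 3.14, 3.14, 3.14].

## Interface

Orientations are given as a unit quaternion [x, y, z, w].
In Python, from cell import * gives the robot as it stands. The module is installed in compiled form; this text tells all that it offers.
- The arm moves only by the shell command python3 -m creep 'ROWS' [OPENING] [FORCE]. ROWS is JSON, a list of rows, each a list of 2 entries, a list of its own where there are three numbers: the shift along the tool's x, y, z in m, then the turn, a rotation vector about the tool's x, y, z in degrees. A call has 1 to 8 rows; each row shifts and turns the commanded pose from where the row before left it, along the tool's axes as they then stand; what a row does not reach is not made up. A row lasts 1/10 s, in which the tool goes at most 50 mm and 8.59 degrees, less where a joint would pass 70% of its speed; a pose out of reach is approached as far as the arm can. A call with a gripper value outside its range is refused whole. OPENING is the opening, from 0 (shut) to 1 (fully open), set as the call begins (- or left out, the last holds). The fingers move at their own pace and stop on an object; FORCE is the grip in N (left out, the last holds). Time passes only in rows, so rows that do not move let the fingers close. It gives the time, the measured TCP pose, the force, the opening and the grip force at its end, in the units of the state.
- read_state(): the state, without advancing time (a new reading comes with each control period).
- camera(name): name is "side" or "top"; returns (picture, depth): 420x560x3 uint8, red, green, blue; 420x560 float32, m along the optical axis (not along the pixel's ray), 0 where there is no reading.
- camera_info(name): a dict with "fx", "fy", "cx", "cy" (pixels), "k1" (the pictures are not rectified: a ray, as slopes to the right and down, at radius r is drawn at 1 + k1 r^2 times it, then the intrinsics apply), "R" (3x3) and "t" (3): a world point X has camera coordinates R X + t. Camera axes: x right, y down, z forward; pixel columns grow to the right and rows downward; lengths in m; the calibration is good to about 2 mm. A picture is of the moment at which its call begins. camera_info takes no time and is no camera call.
- sign_off(): hands the job in; it is judged then, once.
The state is a dict: "clock": time; "q": joint angles; "qvel": joint speeds; "tau": joint torques, N m; "ee_pos": TCP position; "tcp_rot": TCP orientation; "force": force on the tool from outside, world axes, zero at the start; "torque": the same for the moment, N m; "gripper_width": opening from 0.0 (shut) to 1.0 (fully open); "gripper_force": force on a finger pad.
Only numpy, scipy, OpenCV 4.12 (cv2) and the standard library are available. Lean on these libraries where they do the work, as an engineer would, in place of code of your own. Each camera call takes 0.05 s, during which the arm holds its last target. There are 200 camera calls.

## Task

Set up the drying rack: lower each of the four loose steel rods into its own pair of facing slots so that both ends sit fully home. Then lay every petri dish that is on the bench on the rack to dry, level and lid up, centred over one of the two lanes so that it rests directly on that lane's two rods (the closely spaced pairs), with room for two dishes side by side in each lane.

Things in the scene. Friction and masses are not known exactly. Their poses are not given: they have to be found in the camera images.
- rack: Fixed drying rack: white drip tray 200 x 215 mm with an upright aluminium cheek plate (12 mm thick, top 72 mm up) along each y end, cheek mid-planes at rack y = -95.5 and +95.5 mm. Origin: centre of the underside, on the worktop; x across the slots, y from cheek to cheek, z up. Each cheek has four slots open at the top, at rack x = -73.5, -31.5, 31.5, 73.5 mm, facing each other in pairs.
- rack_slot_0 (a point): Mid-point between two facing slots (pair 1 of 4, from rack -x to +x): where a rod's centre lies when fully home, 55 mm above the worktop. Slots are 13 mm wide with 5 mm chamfers at the mouth; flat bottoms 50 mm above the worktop. Slots run open-topped; the rod lies along rack y. Fixed to the rack, axes as the rack.
- rack_slot_1 (a point): Mid-point between two facing slots (pair 2 of 4, from rack -x to +x): where a rod's centre lies when fully home, 55 mm above the worktop. Slots are 13 mm wide with 5 mm chamfers at the mouth; flat bottoms 50 mm above the worktop. Slots run open-topped; the rod lies along rack y. Fixed to the rack, axes as the rack.
- rack_slot_2 (a point): Mid-point between two facing slots (pair 3 of 4, from rack -x to +x): where a rod's centre lies when fully home, 55 mm above the worktop. Slots are 13 mm wide with 5 mm chamfers at the mouth; flat bottoms 50 mm above the worktop. Slots run open-topped; the rod lies along rack y. Fixed to the rack, axes as the rack.
- rack_slot_3 (a point): Mid-point between two facing slots (pair 4 of 4, from rack -x to +x): where a rod's centre lies when fully home, 55 mm above the worktop. Slots are 13 mm wide with 5 mm chamfers at the mouth; flat bottoms 50 mm above the worktop. Slots run open-topped; the rod lies along rack y. Fixed to the rack, axes as the rack.
- rack_lane_0 (a point): Middle of a lane (rack x = -52.5 mm, y = 0), 62 mm above the worktop, level with the tops of seated rods. A lane's two rods are 42 mm apart, 21 mm either side of this point; between their collars they offer 156 mm of length, two dishes side by side (centres 38 mm either way along rack y). Fixed to the rack, axes as the rack.
- rack_lane_1 (a point): Middle of a lane (rack x = +52.5 mm, y = 0), 62 mm above the worktop, level with the tops of seated rods. A lane's two rods are 42 mm apart, 21 mm either side of this point; between their collars they offer 156 mm of length, two dishes side by side (centres 38 mm either way along rack y). Fixed to the rack, axes as the rack.
- rod_0_mid (a point): Centre of a loose steel rod, 208 mm long, 0.1 to 0.21 kg: round bar 14 mm thick, 156 mm long between two square collars (26 x 26 mm, 8 mm thick), beyond which round end pins 10 mm thick stick out 18 mm. y runs along the rod; both ends alike. It lies on its collars, axis 13 mm up. Collars go between the rack's cheeks (3.5 mm play at either end), end pins into the slots. All rods are alike.
- rod_1_mid (a point): Centre of a loose steel rod, 208 mm long, 0.1 to 0.21 kg: round bar 14 mm thick, 156 mm long between two square collars (26 x 26 mm, 8 mm thick), beyond which round end pins 10 mm thick stick out 18 mm. y runs along the rod; both ends alike. It lies on its collars, axis 13 mm up. Collars go between the rack's cheeks (3.5 mm play at either end), end pins into the slots. All rods are alike.
- rod_2_mid (a point): Centre of a loose steel rod, 208 mm long, 0.1 to 0.21 kg: round bar 14 mm thick, 156 mm long between two square collars (26 x 26 mm, 8 mm thick), beyond which round end pins 10 mm thick stick out 18 mm. y runs along the rod; both ends alike. It lies on its collars, axis 13 mm up. Collars go between the rack's cheeks (3.5 mm play at either end), end pins into the slots. All rods are alike.
- rod_3_mid (a point): Centre of a loose steel rod, 208 mm long, 0.1 to 0.21 kg: round bar 14 mm thick, 156 mm long between two square collars (26 x 26 mm, 8 mm thick), beyond which round end pins 10 mm thick stick out 18 mm. y runs along the rod; both ends alike. It lies on its collars, axis 13 mm up. Collars go between the rack's cheeks (3.5 mm play at either end), end pins into the slots. All rods are alike.
- dish_0_mid (a point): Centre of a closed petri dish, 63 mm in diameter, 14 mm tall, 16 g (the centre is 7 mm above its underside); z is up through the lid. It stands on the worktop at first. Some of the four dishes may be absent. On two seated rods its centre is 69 mm above the worktop.
- dish_1_mid (a point): Centre of a closed petri dish, 63 mm in diameter, 14 mm tall, 16 g (the centre is 7 mm above its underside); z is up through the lid. It stands on the worktop at first. Some of the four dishes may be absent. On two seated rods its centre is 69 mm above the worktop.
- dish_2_mid (a point): Centre of a closed petri dish, 63 mm in diameter, 14 mm tall, 16 g (the centre is 7 mm above its underside); z is up through the lid. It stands on the worktop at first. Some of the four dishes may be absent. On two seated rods its centre is 69 mm above the worktop.
- dish_3_mid (a point): Centre of a closed petri dish, 63 mm in diameter, 14 mm tall, 16 g (the centre is 7 mm above its underside); z is up through the lid. It stands on the worktop at first. Some of the four dishes may be absent. On two seated rods its centre is 69 mm above the worktop.
Things that resemble listed ones, but are neither listed nor needed, are in the scene too. What is shaped like the part that bears dish_0_mid but pink is not meant.

How it is judged:
By the outcome, as a careful person would: the job done as asked, in the order asked, and still so for the second after the job is handed in, with the robot touching nothing.
Of dish_0, dish_1, dish_2, dish_3 only 2 to 4 are there at a start; the rules pass over those that are not, and their reading is None.
At some moment in a run one of rod_0, rod_1, rod_2, rod_3 may be knocked a few centimetres aside while the robot is not near it.
It also fails if it takes over 210 s, if anything falls off the work surface, if the arm or the gripper's body presses on something with over 40 N, if the wrist force passes 120 N, or if a joint passes its speed limit or range.

## Working session

There is one attempt and no reset: what is moved stays moved. The work goes in short steps, Python scripts to look and compute and a shell command to move; the robot and the scene stay as the last step left them, time stands still between calls to the robot, and variables do not carry over. Pictures are saved under pics/ and viewed, at most 14 in all, crops included, and the job is handed in when it is done.

```bash
mkdir -p pics; ls; python3 - <<'E'
from cell import *
import cv2,numpy as np
for n in ["top","side"]:
    p,d=camera(n); cv2.imwrite(f"pics/{n}0.png",p[:,:,::-1]); np.save(f"{n}0.npy",d)
    print(n,camera_info(n))
s=read_state();print({k:np.round(v,3) for k,v in s.items()})
E
```

```text
pics
top {'fx': 477.13326335064045, 'fy': 477.13326335064045, 'cx': 279.3507412789103, 'cy': 209.98880243806462, 'k1': -0.050307232284440694, 'R': array([[ 0.01479063, -0.99988977, -0.00129603],
       [-0.99596514, -0.01461781, -0.08854242],
       [ 0.08851371,  0.0026004 , -0.99607156]]), 't': array([-0.02039827,  0.54973207,  1.36065079])}
side {'fx': 420.14427764688475, 'fy': 420.14427764688475, 'cx': 281.91708872293077, 'cy': 207.01382003716884, 'k1': 0.043668371293806386, 'R': array([[-0.88645466, -0.46276402, -0.00689911],
       [-0.15385039,  0.30870405, -0.93863298],
       [ 0.43649536, -0.83099414, -0.34484857]]), 't': array([0.4761246 , 0.14342166, 1.15345629])}
{'clock': np.float64(0.1), 'q': array([-0.866,  0.256,  0.107, -0.   , -1.424, -0.285]), 'qvel': array([ 0.   , -0.001,  0.001,  0.   ,  0.002, -0.003]), 'tau': array([-1.0000e-03, -3.8761e+01,  2.3848e+01,  5.3780e+00, -4.0000e-03,
        0.0000e+00]), 'ee_pos': array([ 0.224, -0.502,  0.23 ]), 'tcp_rot': array([-0.208,  0.978,  0.001, -0.   ]), 'force': array([-0.317,  0.51 ,  0.744]), 'torque': array([-0.033,  0.035,  0.004]), 'gripper_force': np.float64(0.0), 'gripper_width': np.float64(0.999)}
```

View pics/top0.png

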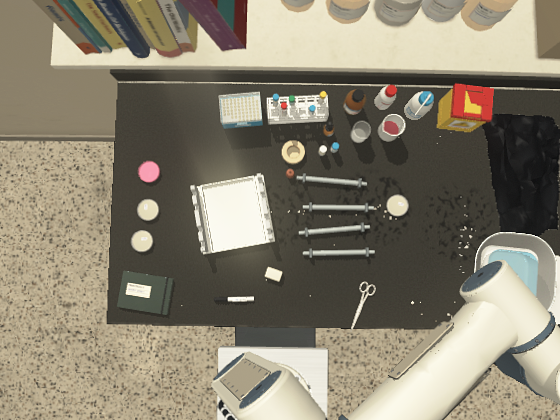

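View pics/side0.png

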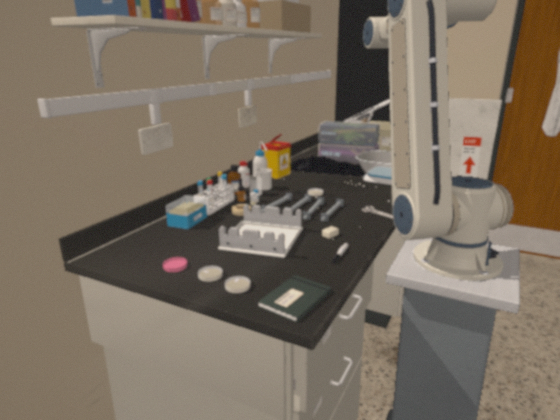

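The top view shows four rods at (333,181), (338,207), (334,230) and (338,253). The white dishes are at (148,209), (142,241) and (397,205). The rack is at (232,214), with cheeks running along its left and right edges.
Look-alikes: the pink dish at (149,172) is excluded, and the beige ring at (293,152) is possibly a tape roll. I'll check these in a close crop.

```bash
cat > h.py <<'E'
from cell import *
import cv2,numpy as np
from scipy.spatial.transform import Rotation as Ro
def px2w(n,uv,z):
    c=camera_info(n);K=np.array([[c['fx'],0,c['cx']],[0,c['fy'],c['cy']],[0,0,1]])
    u=np.array(uv,float).reshape(-1,1,2)
    s=cv2.undistortPoints(u,K,np.array([c['k1'],0,0,0.]))[:,0]
    r=np.c_[s,np.ones(len(s))]@c['R']; o=-c['R'].T@c['t']
    return o+r*((z-o[2])/r[:,2])[:,None]
def w2px(n,X):
    c=camera_info(n);K=np.array([[c['fx'],0,c['cx']],[0,c['fy'],c['cy']],[0,0,1]])
    return cv2.projectPoints(np.array(X,float).reshape(-1,1,3),cv2.Rodrigues(c['R'])[0],c['t'],K,np.array([c['k1'],0,0,0.]))[0][:,0]
def ortho(p,x0,x1,y0,y1,z,res=0.001,n="top"):
    "bird view at plane z: row 0 = x1, col 0 = y1"
    xs=np.arange(x1,x0,-res);ys=np.arange(y1,y0,-res)
    X,Y=np.meshgrid(xs,ys,indexing='ij')
    m=w2px(n,np.c_[X.ravel(),Y.ravel(),np.full(X.size,z)]).reshape(X.shape+(2,)).astype(np.float32)
    return cv2.remap(p,m[...,0],m[...,1],cv2.INTER_CUBIC)
E
python3 - <<'E'
from h import *
p=cv2.imread("pics/top0.png")
c=p[140:275,125:425]; cv2.imwrite("pics/c0.png",cv2.resize(c,None,fx=2.66,fy=2.66,interpolation=cv2.INTER_CUBIC))
print(px2w("top",[[148,209],[142,241],[397,205],[293,152]],.014).round(4))
print(px2w("top",[[333,181],[338,207],[334,230],[338,253]],.013).round(4))
print(px2w("top",[[193,186],[262,175],[273,243],[204,254]],.072).round(4))
E
```

```text
[[ 0.5481  0.3736  0.014 ]
 [ 0.4541  0.3876  0.014 ]
 [ 0.5707 -0.3574  0.014 ]
 [ 0.7237 -0.0501  0.014 ]]
[[ 0.639  -0.169   0.013 ]
 [ 0.5623 -0.184   0.013 ]
 [ 0.4947 -0.1726  0.013 ]
 [ 0.428  -0.1846  0.013 ]]
[[0.6101 0.2321 0.072 ]
 [0.6441 0.038  0.072 ]
 [0.4532 0.0039 0.072 ]
 [0.4196 0.1956 0.072 ]]
```

View pics/c0.png

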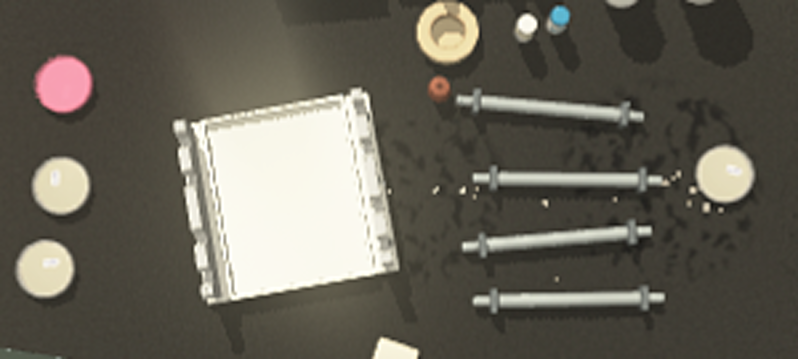

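The crop confirms it: the ring at (293,152) is a tape roll with a hole. Four collared rods are the right ones, along with three white dishes; the pink one stays out. Next I'll fit the rack and rod poses.

```bash
cat >> h.py <<'E'
def cloud(d,n="top"):
    v,u=np.mgrid[0:420,0:560]; c=camera_info(n)
    K=np.array([[c['fx'],0,c['cx']],[0,c['fy'],c['cy']],[0,0,1]])
    s=cv2.undistortPoints(np.c_[u.ravel(),v.ravel()].astype(float).reshape(-1,1,2),K,np.array([c['k1'],0,0,0.]))[:,0]
    X=(np.c_[s,np.ones(len(s))]*d.reshape(-1,1)-c['t'])@c['R']
    return X.reshape(420,560,3)
def rods(p):
    "p BGR. centre, yaw of rod axis (from +y), from brightness at plane z=.018"
    x0,x1,y0,y1=.36,.70,-.34,-.02
    o=ortho(p,x0,x1,y0,y1,.016,.001); g=o.max(2); sat=g.astype(int)-o.min(2)
    m=((g>95)&(sat<45)).astype(np.uint8); m=cv2.morphologyEx(m,cv2.MORPH_CLOSE,np.ones((5,5)))
    n,l,st,ce=cv2.connectedComponentsWithStats(m); R=[]
    for i in range(1,n):
        if st[i,4]<1200: continue
        (cx,cy),(w,h),a=cv2.minAreaRect(np.argwhere(l==i)[:,::-1].astype(np.float32))
        q=np.argwhere(l==i); e=np.linalg.svd(q-q.mean(0),full_matrices=False)[2][0]
        e=e if e[1]<0 else -e   # toward +y
        R.append((x1-.001*cy,y1-.001*cx,np.degrees(np.arctan2(e[0],-e[1])),max(w,h),min(w,h)))
    return np.array(R)  # angle = world yaw: axis=( -sin,cos)
def dishes(p,box=(.36,.70,-.46,.46),z=.014):
    x0,x1,y0,y1=box
    o=ortho(p,x0,x1,y0,y1,z,.001); m=((o.min(2)>110)).astype(np.uint8)
    n,l,st,ce=cv2.connectedComponentsWithStats(m)
    return [(x1-.001*ce[i][1],y1-.001*ce[i][0],*st[i,2:5]) for i in range(1,n) if 2300<st[i,4]<4200]
E
python3 - <<'E'
from h import *
p=cv2.imread("pics/top0.png"); d=np.load("top0.npy"); X=cloud(d)
print("depth zeros",(d==0).mean()); 
sel=(X[...,0]>.38)&(X[...,0]<.68)&(X[...,1]>-.02)&(X[...,1]<.26)
t=X[sel&(X[...,2]>.05)&(X[...,2]<.09)]; print(len(t),np.percentile(t[:,2],[10,50,90]), cv2.minAreaRect(t[:,:2].astype(np.float32)))
tb=X[sel&(X[...,2]<.02)]; print("bench z",np.median(X[(X[...,1]<-.03)&(X[...,1]>-.3)&(X[...,0]<.7)&(X[...,0]>.4)][:,2]))
print(rods(p).round(4)); print(np.round(dishes(p),4))
o=ortho(p,.38,.68,-.03,.27,.072,.0005)
cv2.imwrite("pics/rack.png",o)
E
```

```text
depth zeros 0.0038562925170068027
535 [0.05311429 0.06869621 0.07357037] ((0.537777304649353, 0.12390199303627014), (0.1887684017419815, 0.20408426225185394), 11.035111427307129)
bench z -0.00027669440054464917
[[ 6.430000e-01 -1.640000e-01 -4.401300e+00  2.088319e+02  2.629560e+01]
 [ 5.641000e-01 -1.930000e-01  6.737000e-01  2.306558e+02  3.575730e+01]
 [ 4.973000e-01 -1.720000e-01  5.822700e+00  2.095694e+02  2.637550e+01]
 [ 4.305000e-01 -1.850000e-01  1.886700e+00  2.102974e+02  2.610920e+01]]
[[ 6.603e-01  3.766e-01  6.000e+01  6.200e+01  2.946e+03]
 [ 6.420e-01 -1.644e-01  2.080e+02  3.700e+01  2.749e+03]
 [ 5.708e-01 -3.574e-01  6.600e+01  6.300e+01  3.204e+03]
 [ 5.473e-01  3.751e-01  6.400e+01  6.300e+01  3.177e+03]
 [ 5.630e-01 -1.850e-01  2.170e+02  2.400e+01  2.757e+03]
 [ 4.973e-01 -1.720e-01  2.090e+02  4.200e+01  2.771e+03]
 [ 4.554e-01  3.893e-01  6.400e+01  6.300e+01  3.178e+03]
 [ 4.313e-01 -1.854e-01  2.100e+02  3.000e+01  2.773e+03]]
```

View pics/rack.png

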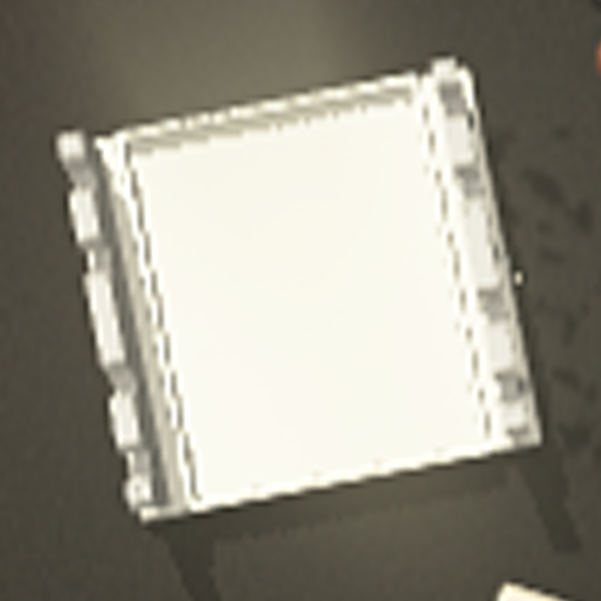

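```bash
cat > rackfit.py <<'E'
from h import *
from scipy.optimize import differential_evolution
p=cv2.imread("pics/top0.png"); X=cloud(np.load("top0.npy")).reshape(-1,3)
s=(abs(X[:,0]-.54)<.14)&(abs(X[:,1]-.123)<.14)
hi=X[s&(X[:,2]>.064)&(X[:,2]<.08)]; print(len(hi))
g=cv2.cvtColor(p,cv2.COLOR_BGR2GRAY).astype(np.float32)
xs=np.array([-73.5,-31.5,31.5,73.5])/1000
yy=np.linspace(-.004,.004,5)
def grid(xx): return np.array([(x,sg*.0955+y,.072) for x in xx for sg in(-1,1) for y in yy])
S=grid((xs[:,None]+np.linspace(-.006,.006,7)).ravel())
L=grid(np.r_[np.linspace(-.058,-.047,8),np.linspace(-.016,.016,16),np.linspace(.047,.058,8)])
def w(P,v):
    c,s_=np.cos(v[2]),np.sin(v[2]); return np.c_[v[0]+c*P[:,0]-s_*P[:,1],v[1]+s_*P[:,0]+c*P[:,1],P[:,2]]
def samp(P):
    m=w2px("top",P).astype(np.float32)[None]; return cv2.remap(g,m[...,0],m[...,1],cv2.INTER_LINEAR)[0]
def f(v,wd=1,wi=1):
    q=hi[:,:2]-v[:2]; c,s_=np.cos(v[2]),np.sin(v[2]); x=c*q[:,0]+s_*q[:,1]; y=-s_*q[:,0]+c*q[:,1]
    o=np.minimum(abs(abs(y)-.0955),.012)/.012
    o2=np.minimum(np.maximum(abs(x)-.085,0),.01)/.01
    a=samp(w(L,v)).mean()-samp(w(S,v)).mean()
    return wd*(o.mean()+0*o2.mean())-wi*a/60
for k in((1,1),(1,.3),(.3,1)):
    r=differential_evolution(f,[(.525,.555),(.108,.138),(.15,.24)],args=k,seed=1,popsize=12,maxiter=60); print(r.x[:2].round(4),np.degrees(r.x[2]).round(2),r.fun)
E
python3 rackfit.py
```

```text
427
[0.5404 0.1245] 11.24 -0.9482594603553445Traceback (most recent call last):
  File "rackfit.py", line 23, in <module>
    r=differential_evolution(f,[(.525,.555),(.108,.138),(.15,.24)],args=k,seed=1,popsize=12,maxiter=60); print(r.x[:2].round(4),np.degrees(r.x[2]).round(2),r.fun)
    return fun(*args, **kwargs)
    ret = solver.solve()
    result = minimize(lambda x:
                        list(self._mapwrapper(self.func, np.atleast_2d(x)))[0],
    ...<2 lines>...
                      bounds=self.limits.T,
                      constraints=self.constraints)
    res = _minimize_lbfgsb(fun, x0, args, jac, bounds,
                           callback=callback, **options)
    f, g = func_and_grad(x)
           ~~~~~~~~~~~~~^^^
    self._update_grad()
    ~~~~~~~~~~~~~~~~~^^
    self.g = self._wrapped_grad(self.x, f0=self.f)
             ~~~~~~~~~~~~~~~~~~^^^^^^^^^^^^^^^^^^^
    g, dct = approx_derivative(
             ~~~~~~~~~~~~~~~~~^
        self.fun,
        ^^^^^^^^^
    ...<2 lines>...
        **self.finite_diff_options,
        ^^^^^^^^^^^^^^^^^^^^^^^^^^^
    )
    ^
    J, _
[... 461 characters left out ...]
^^^^^^^^^^^^^^^^^^^^^^^^^^
    fx = self.f(np.copy(x), *self.args)
    list(self._mapwrapper(self.func, np.atleast_2d(x)))[0],
    ~~~~^^^^^^^^^^^^^^^^^^^^^^^^^^^^^^^^^^^^^^^^^^^^^^^
    return self.f(x, *self.args)
           ~~~~~~^^^^^^^^^^^^^^^
  File "rackfit.py", line 20, in f
    a=samp(w(L,v)).mean()-samp(w(S,v)).mean()
                          ~~~~^^^^^^^^
  File "rackfit.py", line 15, in samp
    m=w2px("top",P).astype(np.float32)[None]; return cv2.remap(g,m[...,0],m[...,1],cv2.INTER_LINEAR)[0]
      ~~~~^^^^^^^^^
  File "h.py", line 11, in w2px
    c=camera_info(n);K=np.array([[c['fx'],0,c['cx']],[0,c['fy'],c['cy']],[0,0,1]])
ValueError: time passes only in moves, steps and waits
```

```bash
python3 - <<'E'
s=open('h.py').read()
s=s.replace("import cv2,numpy as np\n","import cv2,numpy as np,functools\ncamera_info=functools.lru_cache(None)(camera_info)\n",1)
s=s.replace("m=cv2.morphologyEx(m,cv2.MORPH_CLOSE,np.ones((5,5)))","m=cv2.morphologyEx(cv2.morphologyEx(m,cv2.MORPH_CLOSE,np.ones((3,3))),cv2.MORPH_OPEN,np.ones((7,7)))")
s+='''
RACK=(.5405,.1241,11.15)
def rk(x,y=0):
    t=np.radians(RACK[2]);return RACK[0]+np.cos(t)*x-np.sin(t)*y, RACK[1]+np.sin(t)*x+np.cos(t)*y
def go(x,y,z,th,label=""):
    "turn first (about tool), then shift in tool axes (mm)"
    s=read_state(); t=np.radians(th)
    Rt=np.array([[np.sin(t),-np.cos(t),0],[-np.cos(t),-np.sin(t),0],[0,0,-1]]).T
    Rc=Ro.from_quat(s['tcp_rot']).as_matrix()
    rv=np.degrees(Ro.from_matrix(Rc.T@Rt).as_rotvec()); sh=Rt.T@(np.array([x,y,z])-s['ee_pos'])*1000
    print(label,"turn",rv.round(2),"shift",sh.round(1),"tgt",np.round([x,y,z],4))
def st():
    s=read_state(); print({k:np.round(s[k],3).tolist() for k in('clock','ee_pos','force','gripper_width','gripper_force')})
def snap(n):
    p,d=camera("top"); p=p[:,:,::-1].copy(); cv2.imwrite(f"pics/{n}.png",p); return p,d
'''
open('h.py','w').write(s)
E
python3 - <<'E'
from h import *
p=cv2.imread("pics/top0.png"); R=rods(p); print(R.round(4))
r=R[-1]; go(r[0],r[1],.15,r[2])
for x in(-.0735,-.0315,.0315,.0735): print(rk(x))
E
```

```text
[[ 6.435000e-01 -1.637000e-01 -4.496300e+00  2.081702e+02  2.256340e+01]
 [ 5.635000e-01 -1.860000e-01 -1.750000e-02  2.140000e+02  2.300000e+01]
 [ 4.979000e-01 -1.719000e-01  5.747500e+00  2.095074e+02  2.354470e+01]
 [ 4.310000e-01 -1.855000e-01  1.904000e+00  2.093707e+02  2.227620e+01]]
 turn [ 9.000e-02  5.000e-02 -6.786e+01] shift [-309.3 -217.4   80.5] tgt [ 0.431  -0.1855  0.15  ]
(np.float64(0.46838736518074797), np.float64(0.10988669991081577))
(np.float64(0.5095945850774634), np.float64(0.11800858567606391))
(np.float64(0.5714054149225366), np.float64(0.1301914143239361))
(np.float64(0.612612634819252), np.float64(0.13831330008918422))
```

```bash
python3 -m creep '[[[0,0,0],[0,0,-8.5]],[[0,0,0],[0,0,-8.5]],[[0,0,0],[0,0,-8.5]],[[0,0,0],[0,0,-8.5]],[[0,0,0],[0,0,-8.5]],[[0,0,0],[0,0,-8.5]],[[0,0,0],[0,0,-8.5]],[[0,0,0],[0,0,-8.4]]]' 0.5 30
python3 -m creep '[[[-40,-30,10],[0,0,0]]]' 2>&1 | tail -3
python3 - <<'E'
from h import *
go(.431,-.1855,.10,1.9)
E
```

```text
clock: 0.9
ee_pos: [0.2241, -0.502, 0.2308]
tcp_rot: [0.721, -0.693, -0.001, -0.0]
force: [-0.8, 0.4, -0.6]
gripper_width: 0.501
gripper_force: 0.0
force: [1.9, 0.3, 0.1]
gripper_width: 0.495
gripper_force: 0.0
 turn [ 0.06 -0.08  0.13] shift [-272.9 -189.4  121.2] tgt [ 0.431  -0.1855  0.1   ]
```

Row shifts are in metres and mine were in mm; that row was safely clipped to 50 mm. Carrying on in metres.

```bash
python3 -m creep '[[[-0.039,-0.027,0.01],[0,0,0]],[[-0.039,-0.027,0.01],[0,0,0]],[[-0.039,-0.027,0.01],[0,0,0]],[[-0.039,-0.027,0.01],[0,0,0]],[[-0.039,-0.027,0.01],[0,0,0]],[[-0.039,-0.027,0.01],[0,0,0]],[[-0.039,-0.027,0.01],[0,0,0]]]' | head -2
python3 - <<'E'
from h import *
p,d=snap("a1"); R=rods(p); print(R.round(4)); print(np.round(dishes(p),4))
go(.431,-.1855,.05,1.9)
E
```

```text
clock: 1.7
ee_pos: [0.4323, -0.1809, 0.151]
[[ 6.435000e-01 -1.637000e-01 -4.493200e+00  2.081702e+02  2.256340e+01]
 [ 5.635000e-01 -1.860000e-01 -5.000000e-03  2.140000e+02  2.300000e+01]
 [ 4.435000e-01 -1.795000e-01 -1.880800e+00  3.189999e+02  1.650000e+02]]
[[ 6.603e-01  3.766e-01  6.000e+01  6.200e+01  2.921e+03]
 [ 6.409e-01 -1.765e-01  1.820e+02  2.900e+01  2.398e+03]
 [ 5.707e-01 -3.574e-01  6.500e+01  6.300e+01  3.185e+03]
 [ 5.472e-01  3.751e-01  6.400e+01  6.300e+01  3.157e+03]
 [ 5.630e-01 -1.847e-01  2.170e+02  2.400e+01  2.744e+03]
 [ 4.553e-01  3.893e-01  6.400e+01  6.300e+01  3.158e+03]]
 turn [0.05 0.14 0.23] shift [ 9.2  4.  99.1] tgt [ 0.431  -0.1855  0.05  ]
```

View pics/a1.png

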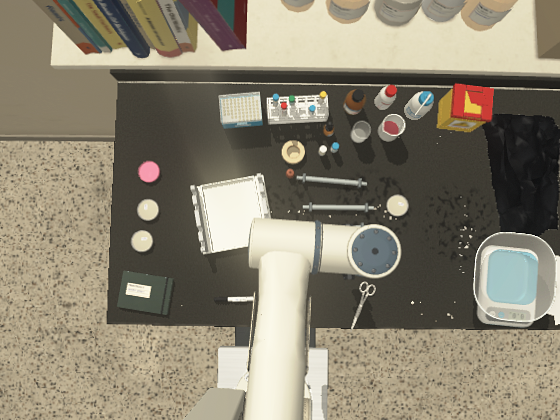

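The arm is above the nearest rod, at about (338,252). The right side of the bench holds no hidden dish, so there are three in all.

```bash
python3 -m creep '[[[0,0,0.04],[0,0,0]],[[0,0,0],[0,0,0]],[[0,0,0],[0,0,0]]]' | head -2
python3 - <<'E'
from h import *
go(.431,-.1855,.004,1.9)
E
```

```text
clock: 2.05
ee_pos: [0.4313, -0.1831, 0.1116]
 turn [ 0.12 -0.02  0.06] shift [  2.4   0.4 107.6] tgt [ 0.431  -0.1855  0.004 ]
```

```bash
python3 -m creep '[[[0.0024,0.0004,0.04],[0,0,0]],[[0,0,0.035],[0,0,0]],[[0,0,0.02],[0,0,0]],[[0,0,0.0126],[0,0,0]],[[0,0,0],[0,0,0]]]' 
python3 -m creep '[[[0,0,0],[0,0,0]],[[0,0,0],[0,0,0]],[[0,0,0],[0,0,0]],[[0,0,0],[0,0,0]],[[0,0,0],[0,0,0]],[[0,0,0],[0,0,0]]]' 0 40
```

```text
clock: 2.55
ee_pos: [0.4314, -0.1859, 0.0039]
tcp_rot: [0.719, -0.695, -0.0, 0.0]
force: [0.3, -0.5, 1.1]
gripper_width: 0.498
gripper_force: 0.0
clock: 3.15
ee_pos: [0.4327, -0.1856, 0.0056]
tcp_rot: [0.719, -0.695, 0.001, -0.001]
force: [-1.3, -0.8, 6.5]
gripper_width: 0.144
gripper_force: 39.1
```

```bash
python3 -m creep '[[[0,0,-0.02],[0,0,0]],[[0,0,-0.035],[0,0,0]],[[0,0,-0.045],[0,0,0]],[[0,0,-0.045],[0,0,0]],[[0,0,0],[0,0,-4.6]],[[0,0,0],[0,0,-4.6]],[[0,0,0],[0,0,0]]]' 
python3 - <<'E'
from h import *
go(*rk(-.0735),.15,RACK[2])
E
```

```text
clock: 3.85
ee_pos: [0.4315, -0.185, 0.1496]
tcp_rot: [0.773, -0.635, 0.0, -0.001]
force: [-0.5, -0.6, -1.5]
gripper_width: 0.15
gripper_force: 39.3
 turn [-0.08 -0.    0.04] shift [-282.2  -93.2   -0.4] tgt [0.4684 0.1099 0.15  ]
```

```bash
python3 -m creep '[[[-0.04,-0.0133,0],[0,0,0]],[[-0.045,-0.0149,0],[0,0,0]],[[-0.045,-0.0149,0],[0,0,0]],[[-0.045,-0.0149,0],[0,0,0]],[[-0.045,-0.0149,0],[0,0,0]],[[-0.04,-0.0133,0],[0,0,0]],[[-0.022,-0.007,0],[0,0,0]],[[0,0,0],[0,0,0]]]' | head -2
python3 -m creep '[[[0,0,0],[0,0,0]],[[0,0,0],[0,0,0]]]' |head -2
python3 - <<'E'
from h import *
p,d=snap("a2"); go(*rk(-.0735),.085,RACK[2])
p,d=camera("side"); X=w2px("side",[[.5,.1,.05]])[0].astype(int); print(X)
cv2.imwrite("pics/s2.png",cv2.resize(p[X[1]-80:X[1]+70,X[0]-100:X[0]+100,::-1],None,fx=3.5,fy=3.5,interpolation=cv2.INTER_CUBIC))
E
```

```text
clock: 4.65
ee_pos: [0.4685, 0.1122, 0.1486]
clock: 4.85
ee_pos: [0.4682, 0.1088, 0.1488]
 turn [ 0.02 -0.01 -0.1 ] shift [-1.2 -0.4 63.9] tgt [0.4684 0.1099 0.085 ]
[277 223]
```

View pics/s2.png

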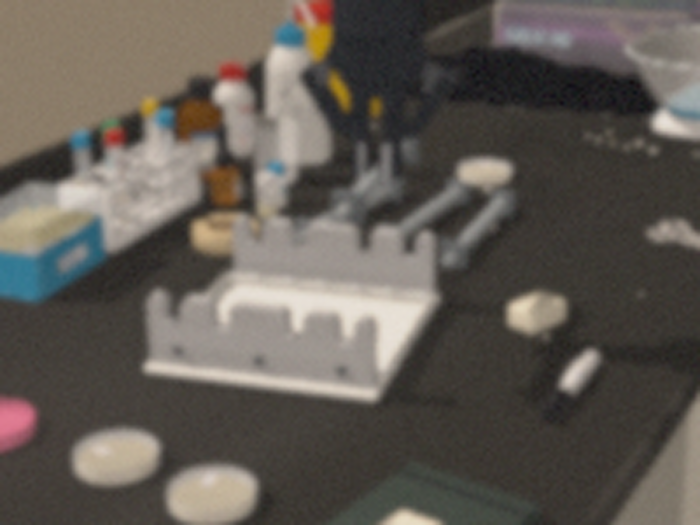

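```bash
python3 - <<'E'
from h import *
print(read_state()['ee_pos'],w2px("side",[[.4684,.11,.149],[.4684,.11,.3]]),w2px("top",[[.4684,.11,.149]]))
p,d=camera("side"); cv2.imwrite("pics/s3.png",p[:,:,::-1])
E
```

```text
[0.46827624 0.10863002 0.14892792] [[285.02120814 195.07043203]
 [284.78661317 143.27168573]] [[232.3321544  236.00606773]]
```

View pics/s3.png

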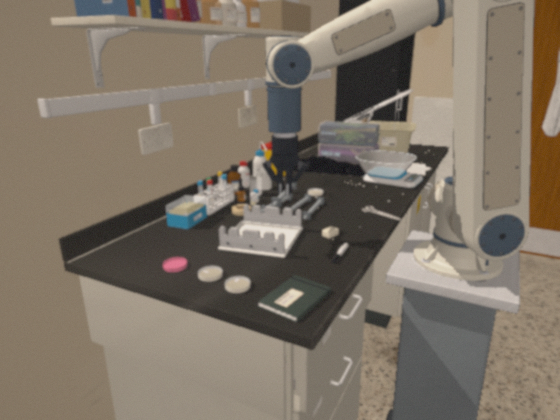

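```bash
python3 - <<'E'
from h import *
a=np.radians(11.15);ax=np.array([-np.sin(a),np.cos(a),0])*.104; c=np.array([.4684,.109,.157])
def cr(x): return ((x-[177,143])*3.5).round().tolist()
print("held",cr(w2px("side",[c-ax,c+ax])))
for r in([.6435,-.1637],[.5635,-.186],[.4979,-.1719]): print(cr(w2px("side",[[r[0],r[1]-.1,.013],[r[0],r[1]+.1,.013]])))
p=cv2.imread("pics/a2.png");print(rods(p).round(4))
E
```

```text
held [[411.0, 137.0], [341.0, 214.0]]
[[392.0, 180.0], [303.0, 236.0]]
[[465.0, 185.0], [384.0, 242.0]]
[[516.0, 197.0], [437.0, 257.0]]
[[ 6.435000e-01 -1.637000e-01 -4.490200e+00  2.081702e+02  2.256340e+01]
 [ 5.630000e-01 -1.860000e-01  2.720000e-02  2.140000e+02  2.200000e+01]
 [ 4.984000e-01 -1.719000e-01  5.765100e+00  2.094619e+02  2.351470e+01]]
```

The held rod's near end projects to crop (341,214), where the bar is seen, so the grasp is good. Lowering it now.

```bash
python3 -m creep '[[[-0.001,-0.0003,0.03],[0,0,0]],[[0,0,0.03],[0,0,0]],[[0,0,0.012],[0,0,0]],[[0,0,0.01],[0,0,0]],[[0,0,0.01],[0,0,0]],[[0,0,0],[0,0,0]]]' 
python3 -m creep '[[[0,0,0.005],[0,0,0]],[[0,0,0.003],[0,0,0]],[[0,0,0],[0,0,0]]]'
```

```text
clock: 5.6
ee_pos: [0.4671, 0.1097, 0.0559]
tcp_rot: [0.772, -0.636, -0.001, 0.001]
force: [-2.9, -0.6, -2.3]
gripper_width: 0.143
gripper_force: 39.3
clock: 5.9
ee_pos: [0.4671, 0.1097, 0.0484]
tcp_rot: [0.772, -0.635, -0.001, 0.001]
force: [-4.6, -2.2, -2.2]
gripper_width: 0.144
gripper_force: 39.4
```

```bash
python3 -m creep '[[[0,0,0.002],[0,0,0]],[[0,0,0],[0,0,0]]]' | tail -5
python3 -m creep '[[[0,0,0],[0,0,0]],[[0,0,0],[0,0,0]],[[0,0,0],[0,0,0]],[[0,0,0],[0,0,0]]]' 0.32 | tail -4
python3 -m creep '[[[0,0,-0.03],[0,0,0]],[[0,0,-0.04],[0,0,0]],[[0,0,-0.04],[0,0,0]],[[0.04,0,0],[0,0,0]],[[0.045,0,0],[0,0,0]],[[0.045,0,0],[0,0,0]],[[0.045,0,0],[0,0,0]],[[0.045,0,0],[0,0,0]]]'|head -2
python3 - <<'E'
from h import *
p,d=snap("a3"); print(rods(p).round(4))
cv2.imwrite("pics/r3.png",ortho(p,.42,.66,0,.25,.055,.0005))
R=rods(p)
go(.498,-.172,.15,5.75)
E
```

```text
ee_pos: [0.4672, 0.1098, 0.0474]
tcp_rot: [0.772, -0.635, -0.001, 0.001]
force: [-8.8, -2.4, 7.2]
gripper_width: 0.144
gripper_force: 40.3
tcp_rot: [0.772, -0.635, 0.0, -0.001]
force: [0.2, 0.3, -0.7]
gripper_width: 0.318
gripper_force: 0.0
clock: 7.3
ee_pos: [0.5115, -0.107, 0.1572]
[[ 5.6800e-01 -1.5650e-01  8.8583e+00  2.7300e+02  1.8600e+02]]
 turn [ 0.   -0.16  5.24] shift [57.9 19.9  6.9] tgt [ 0.498 -0.172  0.15 ]
```

View pics/r3.png

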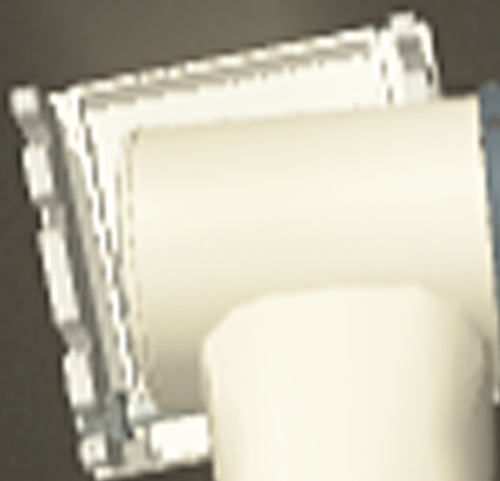

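The rod's pin sits down in slot 0, at crop (115,410), and the gripper lifted clear. Next is the rod at x=0.498.

```bash
sed -i 's/^RACK=.*/RACK=(.5395,.1241,11.15)/' h.py
python3 -m creep '[[[0.03,0.01,0],[0,0,5.24]],[[0.026,0.01,0],[0,0,0]],[[0,0,0.04],[0,0,0]],[[0,0,0],[0,0,0]],[[0,0,0],[0,0,0]]]' 0.5| head -2
python3 - <<'E'
from h import *
go(.498,-.172,.005,5.75)
E
```

```text
clock: 7.85
ee_pos: [0.4996, -0.1636, 0.1171]
 turn [ 0.09 -0.03  0.19] shift [  8.2   2.4 112.1] tgt [ 0.498 -0.172  0.005]
```

```bash
python3 -m creep '[[[0.0082,0.0024,0.04],[0,0,0]],[[0,0,0.035],[0,0,0]],[[0,0,0.02],[0,0,0]],[[0,0,0.017],[0,0,0]],[[0,0,0],[0,0,0]]]' | sed -n 2,4p
python3 -m creep '[[[0,0,0],[0,0,0]],[[0,0,0],[0,0,0]],[[0,0,0],[0,0,0]],[[0,0,0],[0,0,0]],[[0,0,0],[0,0,0]],[[0,0,0],[0,0,0]]]' 0 40
python3 -m creep '[[[0,0,-0.02],[0,0,0]],[[0,0,-0.035],[0,0,0]],[[0,0,-0.045],[0,0,0]],[[0,0,-0.045],[0,0,0]],[[0,0,0],[0,0,-5.4]],[[0,0,0],[0,0,0]],[[0,0,0],[0,0,0]]]' 
python3 - <<'E'
from h import *
go(*rk(-.0315),.15,RACK[2])
E
```

```text
ee_pos: [0.4982, -0.1713, 0.0044]
tcp_rot: [0.743, -0.669, -0.001, 0.001]
force: [-0.3, 0.5, 0.4]
clock: 8.95
ee_pos: [0.4997, -0.1719, 0.0068]
tcp_rot: [0.743, -0.669, 0.001, -0.001]
force: [-0.9, 2.8, 7.1]
gripper_width: 0.144
gripper_force: 39.2
clock: 9.65
ee_pos: [0.4975, -0.1717, 0.1492]
tcp_rot: [0.773, -0.635, -0.001, 0.0]
force: [0.5, -0.7, -2.2]
gripper_width: 0.14
gripper_force: 39.3
 turn [0.07 0.06 0.02] shift [-282.   -66.9   -0.8] tgt [0.5086 0.118  0.15  ]
```

```bash
python3 -m creep '[[[-0.04,-0.0095,0],[0,0,0]],[[-0.045,-0.0107,0],[0,0,0]],[[-0.045,-0.0107,0],[0,0,0]],[[-0.045,-0.0107,0],[0,0,0]],[[-0.045,-0.0107,0],[0,0,0]],[[-0.04,-0.0095,0],[0,0,0]],[[-0.022,-0.0051,0],[0,0,0]],[[0,0,0],[0,0,0]]]' | head -2
python3 -m creep '[[[0,0,0],[0,0,0]],[[0,0,0],[0,0,0]]]' |head -2
python3 - <<'E'
from h import *
p,d=snap("a4"); print(rods(p).round(4)); go(*rk(-.0315),.0475,RACK[2])
E
```

```text
clock: 10.45
ee_pos: [0.5077, 0.1201, 0.1483]
clock: 10.65
ee_pos: [0.5081, 0.1168, 0.1491]
[[ 6.435000e-01 -1.637000e-01 -4.491900e+00  2.081702e+02  2.256340e+01]
 [ 5.630000e-01 -1.860000e-01  3.360000e-02  2.140000e+02  2.200000e+01]]
 turn [ 0.07 -0.02  0.06] shift [ -1.2  -0.6 101.9] tgt [0.5086 0.118  0.0475]
```

```bash
python3 -m creep '[[[-0.0012,-0.0003,0.03],[0,0,0]],[[0,0,0.03],[0,0,0]],[[0,0,0.012],[0,0,0]],[[0,0,0.01],[0,0,0]],[[0,0,0.01],[0,0,0]],[[0,0,0],[0,0,0]]]' 
python3 -m creep '[[[0,0,0.005],[0,0,0]],[[0,0,0.003],[0,0,0]],[[0,0,0],[0,0,0]]]'
```

```text
clock: 11.3
ee_pos: [0.5082, 0.1185, 0.0574]
tcp_rot: [0.773, -0.634, -0.0, 0.001]
force: [-2.9, -0.6, -1.0]
gripper_width: 0.144
gripper_force: 39.3
clock: 11.6
ee_pos: [0.5082, 0.1187, 0.0498]
tcp_rot: [0.773, -0.634, -0.0, 0.0]
force: [-3.1, -0.6, -3.2]
gripper_width: 0.139
gripper_force: 39.4
```

```bash
python3 -m creep '[[[0,0,0.0015],[0,0,0]],[[0,0,0],[0,0,0]]]' | sed -n 2,4p
python3 -m creep '[[[0,0,0],[0,0,0]],[[0,0,0],[0,0,0]],[[0,0,0],[0,0,0]],[[0,0,0],[0,0,0]]]' 0.32 | tail -4
python3 -m creep '[[[0,0,-0.03],[0,0,0]],[[0,0,-0.04],[0,0,0]],[[0,0,-0.04],[0,0,0]],[[0.04,0,0],[0,0,0]],[[0.045,-0.01,0],[0,0,4.0]],[[0.045,-0.01,0],[0,0,4.0]],[[0.045,-0.01,0],[0,0,3.1]],[[0.045,-0.01,0],[0,0,0]]]' - |head -2
python3 -m creep '[[[0,0,0],[0,0,0]]]' 0.5|head -2
python3 - <<'E'
from h import *
go(.563,-.184,.15,0)
E
```

```text
ee_pos: [0.5082, 0.1187, 0.0488]
tcp_rot: [0.773, -0.634, -0.0, 0.0]
force: [-5.1, -1.7, 2.4]
tcp_rot: [0.773, -0.634, 0.0, -0.001]
force: [-0.4, -0.6, 0.2]
gripper_width: 0.316
gripper_force: 0.0
clock: 13.0
ee_pos: [0.5743, -0.0968, 0.1585]
clock: 13.1
ee_pos: [0.5741, -0.0999, 0.1579]
 turn [ 0.01 -0.08 -0.08] shift [84.1 11.1  7.9] tgt [ 0.563 -0.184  0.15 ]
```

```bash
python3 -m creep '[[[0.042,0.0055,0.02],[0,0,0]],[[0.042,0.0055,0.03],[0,0,0]],[[0,0,0],[0,0,0]],[[0,0,0],[0,0,0]]]' | head -2
python3 - <<'E'
from h import *
go(.563,-.184,.005,0)
E
```

```text
clock: 13.5
ee_pos: [0.5625, -0.1782, 0.1088]
 turn [ 0.07 -0.    0.12] shift [  5.8  -0.5 103.8] tgt [ 0.563 -0.184  0.005]
```

```bash
python3 -m creep '[[[0.0055,0,0.04],[0,0,0]],[[0,0,0.035],[0,0,0]],[[0,0,0.02],[0,0,0]],[[0,0,0.0085],[0,0,0]],[[0,0,0],[0,0,0]]]' | sed -n 2,4p
python3 -m creep '[[[0,0,0],[0,0,0]],[[0,0,0],[0,0,0]],[[0,0,0],[0,0,0]],[[0,0,0],[0,0,0]],[[0,0,0],[0,0,0]],[[0,0,0],[0,0,0]]]' 0 40
python3 -m creep '[[[0,0,-0.02],[0,0,0]],[[0,0,-0.035],[0,0,0]],[[0,0,-0.045],[0,0,0]],[[0,0,-0.045],[0,0,0]],[[0,0,0],[0,0,-5.55]],[[0,0,0],[0,0,-5.55]],[[0,0,0],[0,0,0]],[[0,0,0],[0,0,0]]]' 
python3 - <<'E'
from h import *
go(*rk(.0315),.15,RACK[2])
E
```

```text
ee_pos: [0.5633, -0.1822, 0.0059]
tcp_rot: [0.709, -0.705, -0.0, 0.0]
force: [-0.4, 0.9, -0.1]
clock: 14.6
ee_pos: [0.5643, -0.1831, 0.0079]
tcp_rot: [0.709, -0.706, 0.001, -0.001]
force: [-1.3, 1.7, 6.3]
gripper_width: 0.141
gripper_force: 39.2
clock: 15.4
ee_pos: [0.5627, -0.1831, 0.1508]
tcp_rot: [0.773, -0.635, -0.0, 0.0]
force: [0.5, -0.1, -1.6]
gripper_width: 0.141
gripper_force: 39.3
 turn [0.02 0.01 0.01] shift [-305.9  -68.1    0.8] tgt [0.5704 0.1302 0.15  ]
```

```bash
python3 -m creep '[[[-0.045,-0.01,0],[0,0,0]],[[-0.045,-0.01,0],[0,0,0]],[[-0.045,-0.01,0],[0,0,0]],[[-0.045,-0.01,0],[0,0,0]],[[-0.045,-0.01,0],[0,0,0]],[[-0.045,-0.01,0],[0,0,0]],[[-0.036,-0.0081,0],[0,0,0]],[[0,0,0],[0,0,0]]]' | head -2
python3 -m creep '[[[0,0,0],[0,0,0]],[[0,0,0],[0,0,0]]]' |head -2
python3 - <<'E'
from h import *
p,d=snap("a5"); print(rods(p).round(4)); go(*rk(.0315),.050,RACK[2])
cv2.imwrite("pics/r5.png",ortho(p,.42,.66,0,.25,.055,.0005))
E
```

```text
clock: 16.2
ee_pos: [0.5695, 0.1345, 0.1503]
clock: 16.4
ee_pos: [0.5696, 0.1296, 0.1507]
[[ 6.431000e-01 -1.637000e-01 -4.479300e+00  2.081733e+02  2.156950e+01]]
 turn [ 0.02 -0.02  0.06] shift [ -0.7  -0.9 100.9] tgt [0.5704 0.1302 0.05  ]
```

```bash
python3 -m creep '[[[-0.0006,-0.0006,0.03],[0,0,0]],[[0,0,0.03],[0,0,0]],[[0,0,0.012],[0,0,0]],[[0,0,0.01],[0,0,0]],[[0,0,0.01],[0,0,0]],[[0,0,0],[0,0,0]]]' |sed -n 2,4p
python3 -m creep '[[[0,0,0.005],[0,0,0]],[[0,0,0.0025],[0,0,0]],[[0,0,0],[0,0,0]]]'|sed -n 2,4p
python3 -m creep '[[[0,0,0.001],[0,0,0]],[[0,0,0],[0,0,0]]]'|sed -n 2,4p
```

```text
ee_pos: [0.5699, 0.1306, 0.0585]
tcp_rot: [0.773, -0.634, -0.0, 0.0]
force: [-0.3, 0.1, -1.4]
ee_pos: [0.57, 0.1309, 0.0513]
tcp_rot: [0.773, -0.634, -0.0, 0.0]
force: [-3.3, -1.0, -2.2]
ee_pos: [0.57, 0.1309, 0.0505]
tcp_rot: [0.773, -0.634, -0.0, 0.0]
force: [-3.8, -0.3, -0.0]
```

```bash
python3 -m creep '[[[0,0,0.0005],[0,0,0]],[[0,0,0],[0,0,0]],[[0,0,0],[0,0,0]],[[0,0,0],[0,0,0]],[[0,0,0],[0,0,0]]]' 0.32 | tail -4
python3 -m creep '[[[0,0,-0.03],[0,0,0]],[[0,0,-0.04],[0,0,0]],[[0,0,-0.04],[0,0,0]],[[0.04,0,0],[0,0,4.0]],[[0.045,-0.01,0],[0,0,4.0]],[[0.045,-0.01,0],[0,0,4.0]],[[0.045,-0.01,0],[0,0,3.6]],[[0.045,-0.01,0],[0,0,0]]]' - |head -2
python3 -m creep '[[[0,0,0],[0,0,0]]]' 0.5|head -2
python3 - <<'E'
from h import *
go(.643,-.164,.10,-4.45)
E
```

```text
tcp_rot: [0.773, -0.634, 0.0, -0.0]
force: [-0.8, 1.1, -0.1]
gripper_width: 0.316
gripper_force: 0.0
clock: 18.85
ee_pos: [0.6229, -0.0884, 0.16]
clock: 18.95
ee_pos: [0.6225, -0.0919, 0.1596]
 turn [ 0.02 -0.08 -0.15] shift [ 70.3 -26.   59.6] tgt [ 0.643 -0.164  0.1  ]
```

```bash
python3 -m creep '[[[0.034,-0.013,0.02],[0,0,0]],[[0.036,-0.013,0.03],[0,0,0]],[[0,0,0],[0,0,0]],[[0,0,0],[0,0,0]]]' | head -2
python3 - <<'E'
from h import *
go(.643,-.164,.005,-4.45)
E
```

```text
clock: 19.35
ee_pos: [0.6426, -0.1589, 0.1087]
 turn [ 0.13 -0.01  0.09] shift [  5.   -0.8 103.7] tgt [ 0.643 -0.164  0.005]
```

```bash
python3 -m creep '[[[0.005,-0.0005,0.04],[0,0,0]],[[0,0,0.035],[0,0,0]],[[0,0,0.02],[0,0,0]],[[0,0,0.0085],[0,0,0]],[[0,0,0],[0,0,0]]]' | sed -n 2,4p
python3 -m creep '[[[0,0,0],[0,0,0]],[[0,0,0],[0,0,0]],[[0,0,0],[0,0,0]],[[0,0,0],[0,0,0]],[[0,0,0],[0,0,0]],[[0,0,0],[0,0,0]]]' 0 40
python3 -m creep '[[[0,0,-0.02],[0,0,0]],[[0,0,-0.035],[0,0,0]],[[0,0,-0.045],[0,0,0]],[[0,0,-0.045],[0,0,0]],[[0,0,0],[0,0,-7.8]],[[0,0,0],[0,0,-7.8]],[[0,0,0],[0,0,0]],[[0,0,0],[0,0,0]]]' 
python3 - <<'E'
from h import *
go(*rk(.0735),.15,RACK[2])
E
```

```text
ee_pos: [0.6433, -0.1625, 0.0066]
tcp_rot: [-0.681, 0.733, 0.0, -0.0]
force: [0.9, -0.5, 0.8]
clock: 20.45
ee_pos: [0.6444, -0.1633, 0.0087]
tcp_rot: [-0.68, 0.733, -0.001, 0.001]
force: [-1.8, 1.4, 6.3]
gripper_width: 0.145
gripper_force: 39.2
clock: 21.25
ee_pos: [0.6429, -0.1634, 0.1513]
tcp_rot: [0.772, -0.635, -0.0, 0.0]
force: [-0.5, -0.4, -1.7]
gripper_width: 0.138
gripper_force: 39.3
 turn [ 0.02  0.01 -0.05] shift [-302.1  -27.6    1.3] tgt [0.6116 0.1383 0.15  ]
```

```bash
python3 -m creep '[[[-0.045,-0.0042,0],[0,0,0]],[[-0.045,-0.0042,0],[0,0,0]],[[-0.045,-0.0042,0],[0,0,0]],[[-0.045,-0.0042,0],[0,0,0]],[[-0.045,-0.0042,0],[0,0,0]],[[-0.045,-0.0042,0],[0,0,0]],[[-0.032,-0.0024,0],[0,0,0]],[[0,0,0],[0,0,0]]]' | head -2
python3 -m creep '[[[0,0,0],[0,0,0]],[[0,0,0],[0,0,0]]]' |head -2
python3 - <<'E'
from h import *
go(*rk(.0735),.050,RACK[2])
E
```

```text
clock: 22.05
ee_pos: [0.6102, 0.1422, 0.1509]
clock: 22.25
ee_pos: [0.611, 0.1374, 0.1513]
 turn [ 0.03 -0.02  0.05] shift [ -0.8  -0.8 101.3] tgt [0.6116 0.1383 0.05  ]
```

```bash
python3 -m creep '[[[-0.0006,-0.0005,0.03],[0,0,0]],[[0,0,0.03],[0,0,0]],[[0,0,0.012],[0,0,0]],[[0,0,0.01],[0,0,0]],[[0,0,0.01],[0,0,0]],[[0,0,0],[0,0,0]]]' |sed -n 2,4p
python3 -m creep '[[[0,0,0.004],[0,0,0]],[[0,0,0.0025],[0,0,0]],[[0,0,0],[0,0,0]]]'|sed -n 2,4p
python3 -m creep '[[[0,0,0.001],[0,0,0]],[[0,0,0],[0,0,0]]]'|sed -n 2,4p
```

```text
ee_pos: [0.6111, 0.1385, 0.0588]
tcp_rot: [0.773, -0.634, -0.0, 0.0]
force: [-1.3, -0.8, -1.5]
ee_pos: [0.6112, 0.1388, 0.0529]
tcp_rot: [0.773, -0.634, -0.0, 0.0]
force: [-2.4, -0.6, -0.9]
ee_pos: [0.6112, 0.1388, 0.052]
tcp_rot: [0.773, -0.634, -0.0, 0.0]
force: [-4.3, -0.7, 0.1]
```

```bash
python3 -m creep '[[[0,0,0.001],[0,0,0]],[[0,0,0],[0,0,0]]]'|sed -n 2,4p
python3 -m creep '[[[0,0,0],[0,0,0]],[[0,0,0],[0,0,0]],[[0,0,0],[0,0,0]],[[0,0,0],[0,0,0]],[[0,0,0],[0,0,0]]]' 0.32 | tail -4
python3 -m creep '[[[0,0,-0.03],[0,0,0]],[[0,0,-0.04],[0,0,0]],[[0,0,-0.04],[0,0,0]],[[0.04,0,0],[0,0,4.0]],[[0.045,0,0],[0,0,4]],[[0.05,0,0],[0,0,3]],[[0.05,0,0],[0,0,0]],[[0.05,0,0],[0,0,0]]]' - |head -2
python3 -m creep '[[[0.05,0,0],[0,0,0]],[[0.05,0,0],[0,0,0]],[[0.05,0,0],[0,0,0]],[[0.04,0,0],[0,0,0]],[[0,0,0],[0,0,0]]]' 1.0|head -2
python3 - <<'E'
from h import *
p,d=snap("a6"); print(np.round(dishes(p),4))
o=ortho(p,.42,.66,-.0,.25,.055,.0005); cv2.imwrite("pics/r6.png",o)
go(.5707,-.3574,.10,0)
X=cloud(d).reshape(-1,3)
for x in(-.0735,-.0315,.0315,.0735):
  print([np.round(np.percentile(X[(np.hypot(X[:,0]-rk(x,y)[0],X[:,1]-rk(x,y)[1])<.005),2],80),4) for y in(-.098,-.06,-.03,0,.03,.06,.098)])
E
```

```text
ee_pos: [0.6113, 0.1388, 0.051]
tcp_rot: [0.773, -0.634, -0.0, 0.0]
force: [-3.9, -0.1, 1.1]
tcp_rot: [0.773, -0.634, 0.0, -0.0]
force: [-0.3, 1.3, -0.2]
gripper_width: 0.317
gripper_force: 0.0
clock: 24.85
ee_pos: [0.6283, -0.0968, 0.1612]
clock: 25.35
ee_pos: [0.6283, -0.2902, 0.16]
[[ 6.841e-01 -4.099e-01  1.470e+02  4.000e+01  3.499e+03]
 [ 6.603e-01  3.766e-01  6.000e+01  6.200e+01  2.919e+03]
 [ 5.655e-01 -3.602e-01  6.600e+01  6.000e+01  2.488e+03]
 [ 5.473e-01  3.751e-01  6.400e+01  6.300e+01  3.157e+03]
 [ 4.553e-01  3.893e-01  6.400e+01  6.300e+01  3.158e+03]]
 turn [ 0.04 -0.    0.09] shift [69.7 58.1 60.2] tgt [ 0.5707 -0.3574  0.1   ]
[np.float64(0.0607), np.float64(0.0639), np.float64(0.062), np.float64(0.0628), np.float64(0.0623), np.float64(0.0609), np.float64(0.0602)]
[np.float64(0.0606), np.float64(0.0618), np.float64(0.0621), np.float64(0.0635), np.float64(0.062), np.float64(0.0626), np.float64(0.061)]
[np.float64(0.0609), np.float64(0.0618), np.float64(0.0616), np.float64(0.061), np.float64(0.0619), np.float64(0.0607), np.float64(0.0586)]
[np.float64(0.0604), np.float64(0.0638), np.float64(0.0606), np.float64(0.0631), np.float64(0.0599), np.float64(0.061), np.float64(0.0607)]
```

View pics/r6.png

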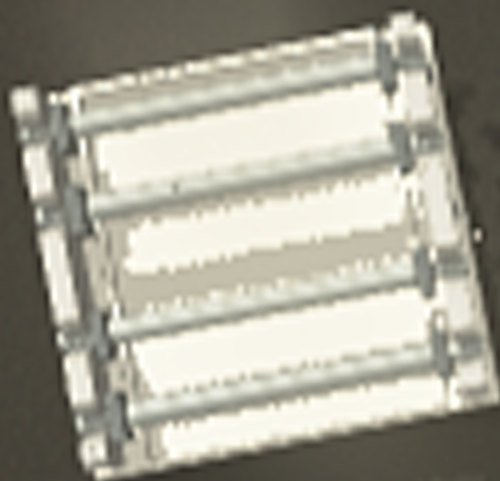

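All four rods lie in their slots, with the collars inside the cheeks. Depth gives about 62 mm along the bars and 60 mm at the pins, so they are fully home. Now the right-hand dish.

```bash
sed -i 's/^RACK=.*/RACK=(.540,.1241,11.15)/' h.py
python3 -m creep '[[[0.035,0.029,0.02],[0,0,0]],[[0.0345,0.029,0.03],[0,0,0]],[[0,0,0],[0,0,0]],[[0,0,0],[0,0,0]],[[0,0,0],[0,0,0]]]' 1.0| head -2
python3 - <<'E'
from h import *
go(.5707,-.3574,.0,0);st()
E
```

```text
clock: 25.9
ee_pos: [0.5753, -0.3513, 0.1144]
 turn [-0.11 -0.05  0.39] shift [  6.1   4.6 114.4] tgt [ 0.5707 -0.3574  0.    ]
{'clock': 25.9, 'ee_pos': [0.575, -0.351, 0.114], 'force': [0.419, 0.617, 0.102], 'gripper_width': 1.002, 'gripper_force': 0.0}
```

```bash
python3 -m creep '[[[0.0061,0.0046,0.03],[0,0,0]],[[0,0,0.03],[0,0,0]],[[0,0,0.015],[0,0,0]],[[0,0,0],[0,0,0]],[[0,0,0],[0,0,0]]]' | head -2
python3 - <<'E'
from h import *
go(.5707,-.3574,.0,0);st()
E
```

```text
clock: 26.4
ee_pos: [0.5709, -0.3578, 0.0396]
 turn [-0.1  -0.07  0.41] shift [-0.4  0.2 39.6] tgt [ 0.5707 -0.3574  0.    ]
{'clock': 26.4, 'ee_pos': [0.571, -0.358, 0.04], 'force': [0.584, -0.567, -0.039], 'gripper_width': 1.001, 'gripper_force': 0.0}
```

```bash
python3 -m creep '[[[0,0,0.025],[0,0,0]],[[0,0,0.012],[0,0,0]],[[0,0,0.005],[0,0,0]],[[0,0,0.002],[0,0,0]],[[0,0,0],[0,0,0]]]' | sed -n 2,4p
python3 -m creep '[[[0,0,0],[0,0,0]],[[0,0,0],[0,0,0]],[[0,0,0],[0,0,0]],[[0,0,0],[0,0,0]],[[0,0,0],[0,0,0]]]' 0.5 20
python3 - <<'E'
from h import *
p,d=camera("side"); X=w2px("side",[.57,-.357,.03])[0].astype(int)
cv2.imwrite("pics/s7.png",cv2.resize(p[X[1]-40:X[1]+40,X[0]-55:X[0]+55,::-1],None,fx=6,fy=6,interpolation=cv2.INTER_CUBIC))
E
```

```text
ee_pos: [0.5699, -0.3585, -0.005]
tcp_rot: [0.709, -0.705, 0.001, -0.0]
force: [-0.3, -1.2, -0.3]
clock: 27.4
ee_pos: [0.57, -0.3586, -0.0046]
tcp_rot: [0.709, -0.705, 0.001, -0.0]
force: [-0.4, 0.7, 6.0]
gripper_width: 0.72
gripper_force: 22.2
```

View pics/s7.png

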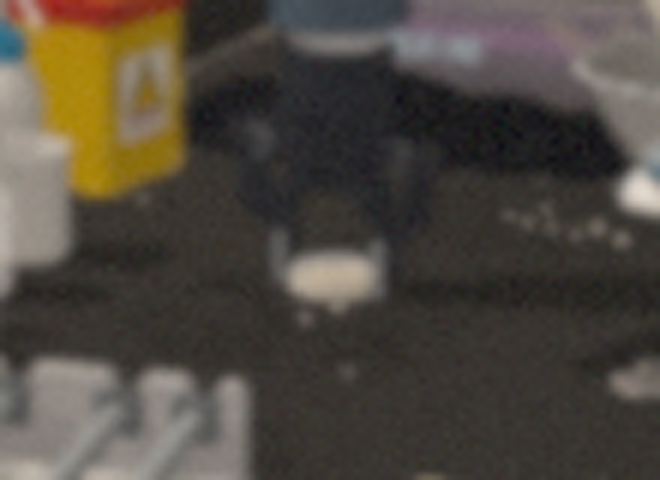

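The fingers hold the dish squarely by its rim, at crop (335,275). Lifting it and carrying it to lane 1, y = -38 mm.

```bash
python3 -m creep '[[[0,0,-0.015],[0,0,0]],[[0,0,-0.03],[0,0,0]],[[0,0,-0.04],[0,0,0]],[[0,0,-0.045],[0,0,0]],[[0,0,-0.03],[0,0,-5.3]],[[0,0,0],[0,0,-5.3]],[[0,0,0],[0,0,0]],[[0,0,0],[0,0,0]]]' 
python3 - <<'E'
from h import *
x,y=rk(.0525,-.0392); go(x,y,.15,RACK[2])
E
```

```text
clock: 28.25
ee_pos: [0.5688, -0.3578, 0.1529]
tcp_rot: [0.77, -0.638, -0.001, 0.0]
force: [-0.5, 0.4, -0.8]
gripper_width: 0.718
gripper_force: 22.0
 turn [ 0.1   0.1  -0.39] shift [-439.2 -117.4    2.9] tgt [0.5991 0.0958 0.15  ]
```

```bash
python3 -m creep '[[[-0.03,-0.008,0],[0,0,-0.4]],[[-0.04,-0.0107,0],[0,0,0]],[[-0.04,-0.0107,0],[0,0,0]],[[-0.04,-0.0107,0],[0,0,0]],[[-0.04,-0.0107,0],[0,0,0]],[[-0.04,-0.0107,0],[0,0,0]],[[-0.04,-0.0107,0],[0,0,0]],[[-0.04,-0.0107,0],[0,0,0]]]' | head -2
python3 -m creep '[[[-0.04,-0.0107,0],[0,0,0]],[[-0.04,-0.0107,0],[0,0,0]],[[-0.03,-0.008,0],[0,0,0]],[[-0.015,-0.004,0],[0,0,0]],[[0,0,0],[0,0,0]],[[0,0,0],[0,0,0]],[[0,0,0],[0,0,0]]]' | tail -5
python3 - <<'E'
from h import *
x,y=rk(.0525,-.0392); go(x,y,.0575,RACK[2])
E
```

```text
clock: 29.05
ee_pos: [0.5893, -0.0364, 0.153]
ee_pos: [0.5982, 0.0899, 0.1539]
tcp_rot: [0.773, -0.635, -0.0, 0.0]
force: [0.2, -0.3, -0.2]
gripper_width: 0.722
gripper_force: 22.0
 turn [ 0.05 -0.02  0.06] shift [-5.6 -2.  96.4] tgt [0.5991 0.0958 0.0575]
```

```bash
python3 -m creep '[[[-0.0055,-0.0018,0.03],[0,0,0]],[[0,0,0.03],[0,0,0]],[[0,0,0.02],[0,0,0]],[[0,0,0.008],[0,0,0]],[[0,0,0],[0,0,0]],[[0,0,0],[0,0,0]]]' |sed -n 2,4p
python3 -m creep '[[[0,0,0.004],[0,0,0]],[[0,0,0.002],[0,0,0]],[[0,0,0],[0,0,0]]]'
python3 - <<'E'
from h import *
x,y=rk(.0525,-.0392); go(x,y,.0575,RACK[2])
E
```

```text
ee_pos: [0.5999, 0.0964, 0.0675]
tcp_rot: [0.773, -0.634, 0.001, -0.001]
force: [-0.4, 0.7, -0.1]
clock: 30.65
ee_pos: [0.599, 0.0969, 0.0604]
tcp_rot: [0.773, -0.634, 0.0, -0.0]
force: [-0.0, 0.2, -0.3]
gripper_width: 0.722
gripper_force: 22.0
 turn [-0.01  0.01  0.16] shift [1.1 0.2 2.9] tgt [0.5991 0.0958 0.0575]
```

```bash
python3 -m creep '[[[0.001,0,0.002],[0,0,0]],[[0,0,0],[0,0,0]]]' | sed -n 2,4p
python3 -m creep '[[[0,0,0.001],[0,0,0]],[[0,0,0],[0,0,0]]]' | sed -n 2,4p
python3 -m creep '[[[0,0,0],[0,0,0]],[[0,0,0],[0,0,0]],[[0,0,0],[0,0,0]],[[0,0,0],[0,0,0]]]' 0.95 | tail -5
python3 -m creep '[[[0,0,-0.02],[0,0,0]],[[0,0,-0.04],[0,0,0]],[[0,0,-0.04],[0,0,0]],[[-0.04,0.02,0],[0,0,0]],[[-0.04,0.02,0],[0,0,0]],[[-0.04,0.02,0],[0,0,0]],[[-0.04,0.02,0],[0,0,0]],[[0,0,0],[0,0,0]]]' | head -2
python3 - <<'E'
from h import *
go(.5473,.3751,.1,11.15)
E
```

```text
ee_pos: [0.5991, 0.0958, 0.0581]
tcp_rot: [0.773, -0.634, -0.0, 0.0]
force: [-0.4, 0.6, -0.7]
ee_pos: [0.5993, 0.0959, 0.0573]
tcp_rot: [0.773, -0.634, 0.0, -0.0]
force: [0.1, 0.0, -0.0]
ee_pos: [0.5992, 0.0959, 0.0573]
tcp_rot: [0.773, -0.634, -0.0, -0.0]
force: [0.7, -0.0, -0.4]
gripper_width: 0.947
gripper_force: 0.0
clock: 32.25
ee_pos: [0.4868, 0.2405, 0.1576]
 turn [-0.01  0.08  0.44] shift [-120.3  -85.3   57.6] tgt [0.5473 0.3751 0.1   ]
```

```bash
python3 -m creep '[[[-0.035,-0.025,0],[0,0,0]],[[-0.04,-0.03,0.02],[0,0,0]],[[-0.035,-0.025,0.02],[0,0,0]],[[-0.0103,-0.0053,0],[0,0,0]],[[0,0,0],[0,0,0]],[[0,0,0],[0,0,0]],[[0,0,0],[0,0,0]]]' 0.9 | head -2
python3 - <<'E'
from h import *
p,d=snap("a8"); print(np.round(dishes(p,(.4,.7,.0,.46)),4)); print("placed",np.round(dishes(p,(.56,.64,.04,.16),.076),4), rk(.0525,-.038))
go(.5473,.3751,-.005,11.15)
E
```

```text
clock: 32.95
ee_pos: [0.5482, 0.3677, 0.1201]
[[6.603e-01 3.766e-01 6.000e+01 6.200e+01 2.917e+03]
 [5.478e-01 3.740e-01 6.300e+01 6.300e+01 3.026e+03]
 [4.553e-01 3.893e-01 6.400e+01 6.300e+01 3.159e+03]]
placed [] (np.float64(0.5988573977061188), np.float64(0.09696963444286524))
 turn [-0.09  0.06  0.12] shift [ -7.4  -0.6 125.2] tgt [ 0.5473  0.3751 -0.005 ]
```

```bash
python3 -m creep '[[[-0.0068,-0.0006,0.03],[0,0,0]],[[0,0,0.03],[0,0,0]],[[0,0,0.025],[0,0,0]],[[0,0,0],[0,0,0]],[[0,0,0],[0,0,0]]]' | head -2
python3 - <<'E'
from h import *
go(.5473,.3751,-.005,11.15)
E
```

```text
clock: 33.5
ee_pos: [0.5477, 0.3749, 0.0351]
 turn [-0.07 -0.    0.16] shift [-0.2  0.3 40.1] tgt [ 0.5473  0.3751 -0.005 ]
```

```bash
python3 -m creep '[[[0,0,0.02],[0,0,0]],[[0,0,0.012],[0,0,0]],[[0,0,0.005],[0,0,0]],[[0,0,0.003],[0,0,0]],[[0,0,0],[0,0,0]]]' | sed -n 2,4p
python3 -m creep '[[[0,0,0],[0,0,0]],[[0,0,0],[0,0,0]],[[0,0,0],[0,0,0]],[[0,0,0],[0,0,0]],[[0,0,0],[0,0,0]]]' 0.5 20
python3 -m creep '[[[0,0,-0.015],[0,0,0]],[[0,0,-0.03],[0,0,0]],[[0,0,-0.04],[0,0,0]],[[0,0,-0.045],[0,0,0]],[[0,0,-0.03],[0,0,0]],[[0,0,0],[0,0,0]],[[0,0,0],[0,0,0]]]' |tail -5
python3 - <<'E'
from h import *
x,y=rk(.0525,.038); go(x,y,.15,RACK[2])
E
```

```text
ee_pos: [0.5474, 0.3754, -0.0059]
tcp_rot: [0.773, -0.634, 0.0, -0.0]
force: [0.2, 0.4, -0.7]
clock: 34.5
ee_pos: [0.5477, 0.3757, -0.0053]
tcp_rot: [0.773, -0.634, 0.0, -0.001]
force: [-0.3, 1.0, 6.0]
gripper_width: 0.72
gripper_force: 24.9
ee_pos: [0.547, 0.3755, 0.1538]
tcp_rot: [0.773, -0.634, -0.0, -0.0]
force: [0.6, 0.2, -1.7]
gripper_width: 0.719
gripper_force: 22.1
 turn [-0.01  0.06  0.15] shift [207.3   3.    3.8] tgt [0.5842 0.1715 0.15  ]
```

```bash
python3 -m creep '[[[0.03,0,0],[0,0,0]],[[0.04,0.001,0],[0,0,0]],[[0.045,0.001,0],[0,0,0]],[[0.04,0.001,0],[0,0,0]],[[0.035,0,0],[0,0,0]],[[0.0173,0,0.02],[0,0,0]],[[0,0,0],[0,0,0]],[[0,0,0],[0,0,0]]]' |sed -n 2p
python3 -m creep '[[[0,0,0.02],[0,0,0]],[[0,0,0.015],[0,0,0]],[[0,0,0],[0,0,0]]]' |tail -5
python3 - <<'E'
from h import *
x,y=rk(.0525,.038); go(x,y,.0567,RACK[2])
E
```

```text
ee_pos: [0.584, 0.171, 0.132]
ee_pos: [0.5833, 0.1721, 0.0964]
tcp_rot: [0.774, -0.634, -0.001, 0.002]
force: [0.4, -0.9, -0.9]
gripper_width: 0.724
gripper_force: 22.1
 turn [ 0.26 -0.04  0.23] shift [ 0.8 -0.7 39.7] tgt [0.5842 0.1715 0.0567]
```

```bash
python3 -m creep '[[[0.0005,-0.0005,0.02],[0,0,0]],[[0,0,0.01],[0,0,0]],[[0,0,0.005],[0,0,0]],[[0,0,0.003],[0,0,0]],[[0,0,0],[0,0,0]],[[0,0,0],[0,0,0]]]' |sed -n 2,4p
python3 -m creep '[[[0,0,0.001],[0,0,0]],[[0,0,0],[0,0,0]]]' | sed -n 2,4p
python3 - <<'E'
from h import *
x,y=rk(.0525,.038); go(x,y,.0567,RACK[2])
E
```

```text
ee_pos: [0.5859, 0.1712, 0.0614]
tcp_rot: [0.773, -0.634, 0.0, -0.0]
force: [-0.4, -0.5, -0.4]
ee_pos: [0.5856, 0.1711, 0.06]
tcp_rot: [0.773, -0.634, 0.0, -0.0]
force: [-0.1, 0.4, -1.1]
 turn [-0.03  0.01  0.16] shift [-0.7  1.3  3.3] tgt [0.5842 0.1715 0.0567]
```

```bash
python3 -m creep '[[[-0.0006,0.0013,0.002],[0,0,0]],[[0,0,0.001],[0,0,0]],[[0,0,0],[0,0,0]]]' | sed -n 2,4p
python3 -m creep '[[[0,0,0],[0,0,0]],[[0,0,0],[0,0,0]],[[0,0,0],[0,0,0]],[[0,0,0],[0,0,0]]]' 0.95 | tail -5
python3 -m creep '[[[0,0,-0.02],[0,0,0]],[[0,0,-0.04],[0,0,0]],[[0,0,-0.04],[0,0,0]],[[-0.045,0.02,0],[0,0,0]],[[-0.045,0.02,0],[0,0,0]],[[-0.045,0.02,0],[0,0,0]],[[-0.045,0.02,0],[0,0,0]],[[0,0,0],[0,0,0]]]' | head -2
python3 - <<'E'
from h import *
go(.4553,.3893,.1,11.15)
E
```

```text
ee_pos: [0.5841, 0.1714, 0.0567]
tcp_rot: [0.773, -0.634, 0.0, 0.0]
force: [-0.1, -0.0, -0.4]
ee_pos: [0.5841, 0.1714, 0.0567]
tcp_rot: [0.773, -0.634, -0.0, 0.0]
force: [-0.8, 0.6, -1.4]
gripper_width: 0.951
gripper_force: 0.0
clock: 38.6
ee_pos: [0.4673, 0.3364, 0.1568]
 turn [0.   0.08 0.49] shift [-54.2   1.6  56.8] tgt [0.4553 0.3893 0.1   ]
```

```bash
python3 -m creep '[[[-0.03,0,0],[0,0,0.4]],[[-0.0242,0.0012,0.03],[0,0,0]],[[0,0,0.04],[0,0,0]],[[0,0,0.03],[0,0,0]],[[0,0,0.02],[0,0,0]],[[0,0,0],[0,0,0]],[[0,0,0],[0,0,0]]]' | head -2
python3 - <<'E'
from h import *
go(.4553,.3893,-.005,11.15)
E
```

```text
clock: 39.3
ee_pos: [0.4593, 0.3851, 0.0373]
 turn [-0.03 -0.02 -0.23] shift [-4.9  3.1 42.3] tgt [ 0.4553  0.3893 -0.005 ]
```

```bash
python3 -m creep '[[[-0.0049,0.0031,0.012],[0,0,0]],[[0,0,0],[0,0,0]],[[0,0,0.012],[0,0,0]],[[0,0,0.01],[0,0,0]],[[0,0,0.006],[0,0,0]],[[0,0,0.003],[0,0,0]],[[0,0,0],[0,0,0]]]' | sed -n 2,4p
python3 -m creep '[[[0,0,0],[0,0,0]],[[0,0,0],[0,0,0]],[[0,0,0],[0,0,0]],[[0,0,0],[0,0,0]],[[0,0,0],[0,0,0]]]' 0.5 20
python3 -m creep '[[[0,0,-0.015],[0,0,0]],[[0,0,-0.03],[0,0,0]],[[0,0,-0.04],[0,0,0]],[[0,0,-0.045],[0,0,0]],[[0,0,-0.03],[0,0,0]],[[0,0,0],[0,0,0]],[[0,0,0],[0,0,0]]]' |tail -5
python3 - <<'E'
from h import *
x,y=rk(-.0525,.038); go(x,y,.15,RACK[2])
E
```

```text
ee_pos: [0.4546, 0.3891, -0.0069]
tcp_rot: [0.771, -0.637, 0.0, 0.001]
force: [-0.5, -0.2, 0.5]
clock: 40.5
ee_pos: [0.4553, 0.3901, -0.0053]
tcp_rot: [0.771, -0.637, 0.0, -0.001]
force: [0.6, 0.5, 5.5]
gripper_width: 0.72
gripper_force: 25.2
ee_pos: [0.4544, 0.3895, 0.1537]
tcp_rot: [0.771, -0.637, -0.0, -0.0]
force: [-0.9, -0.2, -1.3]
gripper_width: 0.718
gripper_force: 22.2
 turn [ 0.01  0.06 -0.25] shift [238.9  19.8   3.7] tgt [0.4811 0.1512 0.15  ]
```

```bash
python3 -m creep '[[[0.03,0.0025,0],[0,0,-0.2]],[[0.045,0.0037,0],[0,0,0]],[[0.045,0.0037,0],[0,0,0]],[[0.045,0.0037,0],[0,0,0]],[[0.04,0.0033,0],[0,0,0]],[[0.025,0.002,0],[0,0,0]],[[0.0089,0.0009,0.02],[0,0,0]],[[0,0,0],[0,0,0]]]' |sed -n 2p
python3 -m creep '[[[0,0,0.02],[0,0,0]],[[0,0,0.015],[0,0,0]],[[0,0,0],[0,0,0]],[[0,0,0],[0,0,0]]]' |tail -5
python3 - <<'E'
from h import *
x,y=rk(-.0525,.038); go(x,y,.0567,RACK[2])
E
```

```text
ee_pos: [0.4786, 0.1488, 0.13]
ee_pos: [0.4811, 0.1515, 0.0987]
tcp_rot: [0.773, -0.635, -0.0, 0.001]
force: [0.1, 0.6, -0.3]
gripper_width: 0.722
gripper_force: 22.2
 turn [ 0.06 -0.05  0.01] shift [ 0.3  0.  42. ] tgt [0.4811 0.1512 0.0567]
```

```bash
python3 -m creep '[[[0.0003,0,0.02],[0,0,0]],[[0,0,0.01],[0,0,0]],[[0,0,0.006],[0,0,0]],[[0,0,0.003],[0,0,0]],[[0,0,0],[0,0,0]],[[0,0,0],[0,0,0]]]' |sed -n 2,4p
python3 - <<'E'
from h import *
x,y=rk(-.0525,.038); go(x,y,.0567,RACK[2])
E
```

```text
ee_pos: [0.4817, 0.151, 0.0603]
tcp_rot: [0.772, -0.635, 0.0, -0.0]
force: [0.4, -0.3, -0.2]
 turn [-0.05  0.01 -0.03] shift [-0.3  0.5  3.6] tgt [0.4811 0.1512 0.0567]
```

```bash
python3 -m creep '[[[-0.0003,0.0004,0.002],[0,0,0]],[[0,0,0.0014],[0,0,0]],[[0,0,0],[0,0,0]]]' | sed -n 2,4p
python3 -m creep '[[[0,0,0],[0,0,0]],[[0,0,0],[0,0,0]],[[0,0,0],[0,0,0]],[[0,0,0],[0,0,0]]]' 0.95 | tail -5
python3 -m creep '[[[0,0,-0.02],[0,0,0]],[[0,0,-0.04],[0,0,0]],[[0,0,-0.045],[0,0,0]],[[0.045,0,-0.02],[0,0,0]],[[0.045,0,0],[0,0,0]],[[0.045,0,0],[0,0,0]],[[0.045,0,0],[0,0,0]],[[0.045,0,0],[0,0,0]]]' | head -2
python3 -m creep '[[[0.045,0,0],[0,0,0]],[[0.045,0,0],[0,0,0]],[[0.045,0,0],[0,0,0]],[[0.045,0,0],[0,0,0]],[[0.04,0,0],[0,0,0]],[[0,0,0],[0,0,0]],[[0,0,0],[0,0,0]]]' | head -2
python3 - <<'E'
from h import *
p,d=snap("a9"); o=ortho(p,.42,.66,0,.25,.076,.0005); cv2.imwrite("pics/r9.png",o)
X=cloud(d).reshape(-1,3); hi=X[(X[:,2]>.069)&(X[:,2]<.09)]
for a,b in((.0525,-.038),(.0525,.038),(-.0525,.038)):
  x,y=rk(a,b); q=hi[np.hypot(hi[:,0]-x,hi[:,1]-y)<.04]; (c,r)=cv2.minEnclosingCircle(q[:,:2].astype(np.float32))
  A=np.c_[q[:,:2]-[x,y],np.ones(len(q))]; k=np.linalg.lstsq(A,q[:,2],rcond=None)[0]
  print(np.round([x,y],4),"mean",q.mean(0).round(4),"circ",np.round(c,4),round(r,4),"tilt deg",np.degrees(k[:2]).round(2),k[2].round(4))
E
```

```text
ee_pos: [0.481, 0.1512, 0.0565]
tcp_rot: [0.772, -0.635, 0.0, -0.0]
force: [-0.4, 0.5, 0.6]
ee_pos: [0.4808, 0.1511, 0.0563]
tcp_rot: [0.772, -0.635, -0.0, 0.0]
force: [0.2, 0.5, -1.0]
gripper_width: 0.947
gripper_force: 0.0
clock: 44.5
ee_pos: [0.5242, -0.0715, 0.1815]
clock: 45.2
ee_pos: [0.5663, -0.2864, 0.1804]
[0.5989 0.097 ] mean [0.6003 0.0944 0.0743] circ [0.6007 0.0947] 0.0308 tilt deg [-0.86 -0.38] 0.0743
[0.5842 0.1715] mean [0.5839 0.172  0.0744] circ [0.5834 0.172 ] 0.0314 tilt deg [0.24 0.28] 0.0744
[0.4811 0.1512] mean [0.4823 0.1516 0.0744] circ [0.4827 0.1519] 0.0317 tilt deg [-0.21 -0.03] 0.0744
```

View pics/r9.png

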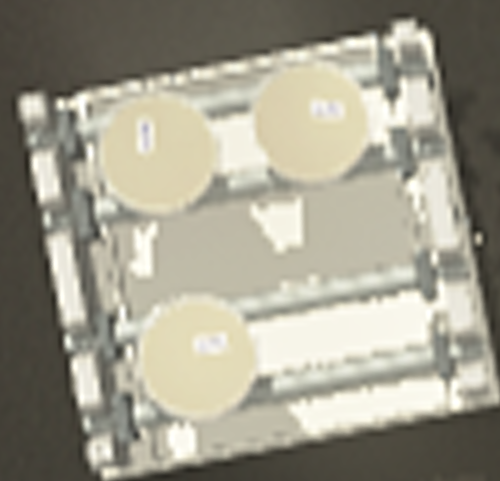

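View pics/a9.png

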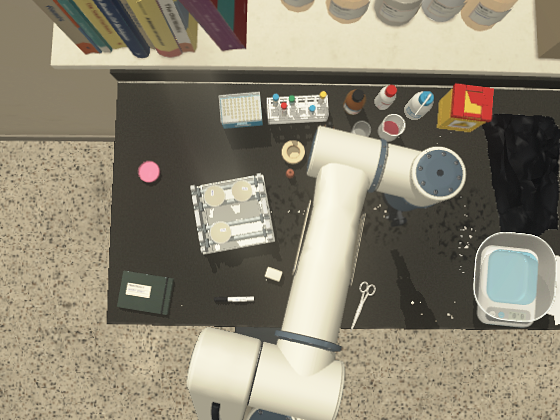

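All three dishes lie level on their lanes, at crop (158,153), (312,122) and (197,355). They are within about 3 mm of target, all four rods are still seated, and the arm is clear. Handing in.

```bash
python3 -c "
from cell import *
print(sign_off())"
```

```text
the job is handed in; nothing more can be done
None
```

The job is handed in at about 45 s of the 210 s allowed: all four rods are fully seated in their slots and the three dishes on the bench lie level, lid up, on the lanes (two on one, one on the other), within about 3 mm of centre.

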